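# Mirror the tool row for a left-handed jeweller

### The arm

A 6-joint arm with a two-finger parallel gripper is mounted at the origin on a cart in front of the work surface, level with it; the furniture and walls round the work are solid. World frame = base frame: x ahead of the robot, y to its left, z up, the work surface at z = 0. Lengths are in mm, angles in rad, forces in N, time in s.
With the tool pointing down it reaches from about 350 to 775 mm from the base axis. Payload 7.3 kg.
Tool frame: the origin (TCP) lies on the centre line of the jaws, within the pads' length; the fingertips stand 8 mm ahead of it and the grasp point (between the pads) lies 11 mm behind it (nose_length is the distance from the TCP to the fingertips, in mm); z points along the fingers, y is the line along which they close (so a half turn about z gives the same grasp; the last joint's range is limited). The gripper opens to 92 mm and grips with 3 to 60 N. Pads are 19 mm wide; open, the fingers measure 130 mm over their backs; the gripper's body (75 mm by 190 mm) begins 47 mm behind the grasp point.
Start: joints at [1.16, 0.342, 1.524, -0, 1.275, -0.146], TCP at [137.385, 506.724, 234.741] pointing down, gripper open.
Joint ranges: [-2.53, 2.53], [-0.77, 2.02], [0.04, 2.7], [-1, 4.14], [0.28, 2.66], [-3.11, 3.11]. Speed limits (rad/s): [2.57, 2.57, 3.14, 3.14, 3.14, 3.14].

### API

Orientations are given as [roll, pitch, yaw] about the fixed x, y, z axes, in that order (R = Rz(yaw) Ry(pitch) Rx(roll)).
In Python, from plant import * gives the robot as it stands.
- The arm moves only by the tool arm_command, never from a script. Its arguments are lists of equal length, an entry for each row: "gripper": the finger opening in mm, from 0 to 91.8; "dp": the shift along the tool's x, y, z in units of 25 mm (1.0 is 25 mm), a list of three; "twist": the turn about the tool's z in units of 5 degrees (1.0 is 5 degrees). A call has exactly 5 rows; each row shifts and turns the commanded pose from where the row before left it, along the tool's axes as they then stand; what a row does not reach is not made up. A row lasts 1/8 s, in which the tool goes at most 62.5 mm and 10.7 degrees, less where a joint would pass 70% of its speed; a pose out of reach is approached as far as the arm can. A call is refused whole if a number of a shift passes 1 or a number of a turn 1, either way. A call with a gripper value outside its range is refused whole. The fingers move at their own pace and stop on an object; the grip force is fixed at half the most. Time passes only in rows, so rows that do not move let the fingers close, or fill a call up. It gives the time, the measured TCP pose, the force, the opening and the grip force at its end, in the units of the state.
- get_obs(): the state, without advancing time (a new reading comes with each control period).
- capture(name): name is "scene" or "top" or "wrist"; returns the picture (480x640x3 uint8, red, green, blue); there is no depth.
- get_calibration(name): a dict with "mtx" (3x3 intrinsics, pixels), "position" and "attitude" of the camera in the world; the wrist camera has in their place "mount" (4x4, takes a point from camera to tool coordinates, whose origin is the TCP and whose axes are the flange's). Camera axes: x right, y down, z forward; pixel columns grow to the right and rows downward; lengths in mm; the calibration is good to about 2 mm. A picture is of the moment at which its call begins: read the wrist's pose just before it. get_calibration takes no time and is no camera call.
- close_job(): hands the job in; it is judged then, once.
The state is a dict: "time": time; "joint_positions": joint angles; "dq": joint speeds; "tau": joint torques, N m; "tool_pos": TCP position; "tcp_rot": TCP orientation; "contact_force": force on the tool from outside, world axes, zero at the start; "moment": the same for the moment, N m; "grip_width": finger opening in mm; "finger_force": force on a finger pad.
Only numpy, scipy, OpenCV 4.12 (cv2) and the standard library are available. Lean on these libraries where they do the work, as an engineer would, in place of code of your own. Each camera call takes 0.05 s, during which the arm holds its last target. There are 200 camera calls.

### The job

A left-handed colleague is taking over this jeweller's bench: move the four hand tools from the black rest to the blue rest in reverse order, so that the tool now leftmost on the black rest ends up rightmost on the blue one, and so on. Lay each tool flat and straight across both blue bars, its middle over the gap between the bars, midway between the pins of its own place, and let go of them all.

Things in the scene. Friction and masses are not known exactly. Their poses are not given: they have to be found in the camera images.
- old_rest: Black tool rest, brass pins, fixed. Two bars along y, 236 mm long, 14 mm wide, tops 60 mm up, at x = -38 and +38 mm (62 mm clear gap). Pins (7 mm thick, 12 mm high) at y = 0, +-55, +-110 mm part four places at y = +82.5, +27.5, -27.5, -82.5 mm. Tag ledge (42 mm high) behind. Origin: its middle, bench level; x away from the robot, y to its left (yaw within 0.25 rad). Stands left or right.
- new_rest: Blue tool rest, steel pins, fixed, empty at the start, on the other side: same bars, pins, places (x = 0, y = +82.5, +27.5, -27.5, -82.5 mm) and axes as the black rest, no ledge. Bar tops at z = 60 mm: tool origins belong at x = 0, z = 60 mm. Origin: its middle, bench level; x away from the robot, y to its left. A black case 76 mm high stands between the rests.
- handpiece: Grey metal rotary handpiece with a bur, 217 mm long, 20 mm thick, 0.16 kg; its knurled barrel (92 mm long, centred within 2 mm of the origin) is 16 mm wide and 19 mm high. Starts level across both bars, along their rest's x; grip it from above across its width, at its middle between the bars. Origin: centre of the underside; x along, y across, z up.
- ring_clamp: Pale wooden ring clamp with a wedge, 140 x 34 x 26 mm, 0.07 kg; 32 mm wide where it is gripped. Starts level across both bars, along their rest's x; grip it from above across its width, at its middle between the bars. Origin: centre of the underside; x along, y across, z up.
- brass_brush: Long brush with a wooden stock and brass bristles on top, 200 mm long, 22 mm wide, 23 mm high; the stock (grip here) is 22 mm wide and only 11 mm high, 0.05 kg. Starts level across both bars, along their rest's x; grip it from above across its width, at its middle between the bars. Origin: centre of the underside; x along, y across, z up.
- tweezers: Steel tweezers, 162 mm long, 18 mm across both blades, 9 mm high, stiff, 0.018 kg. Starts level across both bars, along their rest's x; grip it from above across its width, at its middle between the bars. Origin: centre of the underside; x along, y across, z up.
- handpiece_tag: Small round red tag, 14 mm wide and 4 mm high, fixed on the black rest's ledge straight behind the place where the handpiece starts; it stays there and marks that place. Origin: centre of its underside.
- ring_clamp_tag: Small round yellow tag, 14 mm wide and 4 mm high, fixed on the black rest's ledge straight behind the place where the ring clamp starts; it stays there and marks that place. Origin: centre of its underside.
- brass_brush_tag: Small round green tag, 14 mm wide and 4 mm high, fixed on the black rest's ledge straight behind the place where the brass brush starts; it stays there and marks that place. Origin: centre of its underside.
- tweezers_tag: Small round white tag, 14 mm wide and 4 mm high, fixed on the black rest's ledge straight behind the place where the tweezers starts; it stays there and marks that place. Origin: centre of its underside.

How it is judged:
By the outcome, as a careful person would: the job done as asked, in the order asked, and still so for the second after the job is handed in, with the robot touching nothing.
It also fails if it takes over 118 s, if anything falls off the work surface, if the arm or the gripper's body presses on something with over 40 N, if the wrist force passes 120 N, or if a joint passes its speed limit or range.

## Working session

There is one attempt and no reset: what is moved stays moved. The work goes in short steps, Python scripts to look and compute and a tool call to move; the robot and the scene stay as the last step left them, time stands still between calls to the robot, and variables do not carry over. Pictures are saved under pics/ and viewed, at most 14 in all, crops included, and the job is handed in when it is done.

Besides the shell and the picture viewer there is one more tool, called after ">>>" in YAML: its name, and indented under it one key for each argument. arm_command: Moves the arm, as the interface text tells. Its arguments: {"type":"object","properties":{"gripper":{"type":"array"},"dp":{"type":"array"},"twist":{"type":"array"}},"required":["gripper","dp","twist"]}

```bash
mkdir -p pics; ls
python3 - <<'E'
from plant import *
import cv2
for n in("scene","top"):
    cv2.imwrite(f"pics/{n}0.png",capture(n)[:,:,::-1]); c=get_calibration(n); print(n,c)
print(get_calibration("wrist")); print(get_obs())
E
```

```text
pics
scene {'mtx': array([[514.82665611,   0.        , 310.1615352 ],
       [  0.        , 514.82665611, 242.74747273],
       [  0.        ,   0.        ,   1.        ]]), 'position': array([-367.30274742, -577.98071523,  850.0441283 ]), 'attitude': array([-2.18340358e+00, -1.08819162e-03, -1.04702703e+00])}
top {'mtx': array([[440.50663639,   0.        , 324.11006748],
       [  0.        , 440.50663639, 242.62811602],
       [  0.        ,   0.        ,   1.        ]]), 'position': array([ 485.01380006,  -18.41938255, 1162.80096537]), 'attitude': array([-3.04808731,  0.02136275, -1.59672336])}
{'mtx': array([[358.27351159,   0.        , 320.85551535],
       [  0.        , 358.27351159, 239.99247637],
       [  0.        ,   0.        ,   1.        ]]), 'mount': array([[-1.41590939e-04, -9.61431783e-01, -2.75043465e-01,
         7.43450271e+01],
       [ 9.99999987e-01, -1.16235747e-04, -1.08485385e-04,
        -5.74731923e-02],
       [ 7.23314142e-05, -2.75043477e-01,  9.61431787e-01,
        -1.49291259e+02],
       [ 0.00000000e+00,  0.00000000e+00,  0.00000000e+00,
         1.00000000e+00]])}
{'time': 0.1, 'joint_positions': array([ 1.15995984e+00,  3.42626722e-01,  1.52490104e+00,  1.74777336e-05,
        1.27543259e+00, -1.45990182e-01]), 'dq': array([ 0.00043608, -0.00020657, -0.00248357, -0.0004367 , -0.00177458,
       -0.00024958]), 'tau': array([ 3.48692929e-04, -4.32009566e+01, -2.44692099e+01,  7.18640140e-02,
        5.25715796e-02, -6.58722979e-05]), 'tool_pos': array([137.25062929, 506.37647329, 234.13526804]), 'tcp_rot': array([-3.14024194e+00, -2.15497809e-04,  2.87674110e+00]), 'contact_force': array([-0.82485755, -0.08844096, -0.58354034]), 'moment': array([ 0.00358411, -0.02281054, -0.03626486]), 'finger_force': 0.0, 'grip_width': 92.01491380049184}
```

View pics/top0.png

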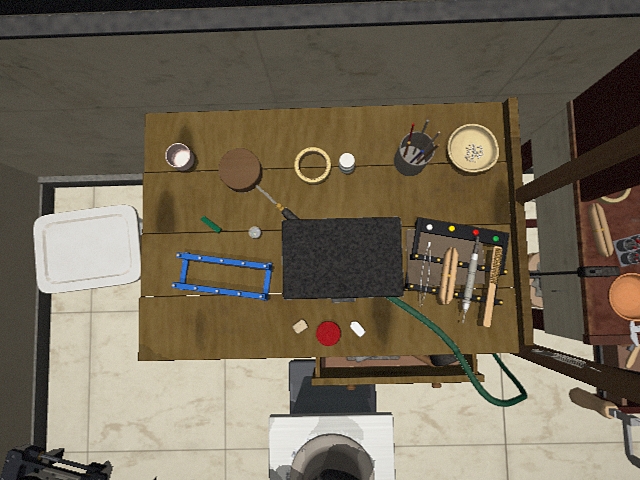

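View pics/scene0.png

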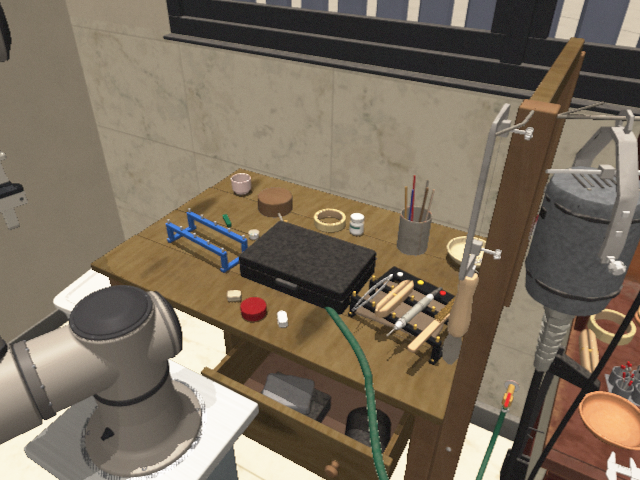

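Black rest is at the right (u 415–508). Left to right it holds tweezers (white), clamp (yellow), handpiece (red) and brush (green). The blue rest is at the left (u 173–272), with the case in between. I'll measure roughly from the top view.

```bash
cat > h.py <<'E'
from plant import *
import numpy as np, cv2
from scipy.spatial.transform import Rotation as Ro
def cam(n, obs=None):
    c=get_calibration(n)
    if n!="wrist": return c["mtx"],Ro.from_euler('xyz',c["attitude"]).as_matrix(),np.array(c["position"])
    T=np.eye(4);T[:3,:3]=Ro.from_euler('xyz',obs["tcp_rot"]).as_matrix();T[:3,3]=obs["tool_pos"]
    T=T@c["mount"]; return c["mtx"],T[:3,:3],T[:3,3]
def ray(C,uv,z):
    K,R,p=C; uv=np.atleast_2d(uv).astype(float)
    d=(R@np.linalg.solve(K,np.c_[uv,np.ones(len(uv))].T)).T
    return (p+d*((z-p[2])/d[:,2])[:,None])
def proj(C,P):
    K,R,p=C; q=(K@(R.T@(np.atleast_2d(P)-p).T)).T; return q[:,:2]/q[:,2:]
def blobs(m,amin=8):
    n,l,s,c=cv2.connectedComponentsWithStats(m.astype(np.uint8)); return [(s[i,4],*c[i].round(1)) for i in range(1,n) if s[i,4]>=amin]
E
python3 - <<'E'
from h import *
im=cv2.imread("pics/top0.png"); C=cam("top")
hsv=cv2.cvtColor(im,cv2.COLOR_BGR2HSV); H,S,V=[hsv[...,i].astype(int) for i in range(3)]
m=(abs(H-110)<12)&(S>120)&(V>80); m[:, 290:]=0
print("blue",[ (b,ray(C,b[1:],60).round(1)[0]) for b in blobs(m,30)])
ys,xs=np.nonzero(m); r=cv2.minAreaRect(np.c_[xs,ys].astype(np.float32)); print(r, ray(C,cv2.boxPoints(r),60).round(1), ray(C,r[0],60).round(1))
roi=np.zeros(m.shape,bool); roi[215:250,405:515]=1
for n,mm in dict(white=(S<50)&(V>170),yellow=(abs(H-27)<6)&(S>150)&(V>150),red=((H<6)|(H>174))&(S>150)&(V>110),green=(abs(H-65)<20)&(S>120)&(V>80)).items():
    print(n,[(b,ray(C,b[1:],46).round(1)[0]) for b in blobs(mm&roi,4)])
cv2.imwrite("pics/topc.png",np.hstack([cv2.resize(im[215:335,400:520],None,fx=4,fy=4,interpolation=cv2.INTER_CUBIC)[:, :],cv2.resize(im[235:315,165:245],(320,480))]))
E
```

```text
blue [((np.int32(1175), np.float64(221.5), np.float64(275.6)), array([513.1, 262.1,  60. ]))]
((221.55078125, 275.3440856933594), (96.23084259033203, 37.467567443847656), 7.549422740936279) [[486.4 388.6  60. ]
 [579.6 376.7  60. ]
 [541.1 135.3  60. ]
 [448.9 149.   60. ]] [[513.8 262.   60. ]]
white [((np.int32(23), np.float64(429.0), np.float64(226.8)), array([ 623.3, -265. ,   46. ])), ((np.int32(14), np.float64(428.8), np.float64(244.0)), array([ 579.5, -262.4,   46. ]))]
yellow [((np.int32(25), np.float64(451.4), np.float64(227.9)), array([ 618.9, -321.4,   46. ]))]
red [((np.int32(28), np.float64(475.4), np.float64(231.8)), array([ 607.2, -381.3,   46. ]))]
green [((np.int32(28), np.float64(495.5), np.float64(238.1)), array([ 589.7, -430.8,   46. ]))]
```

View pics/topc.png

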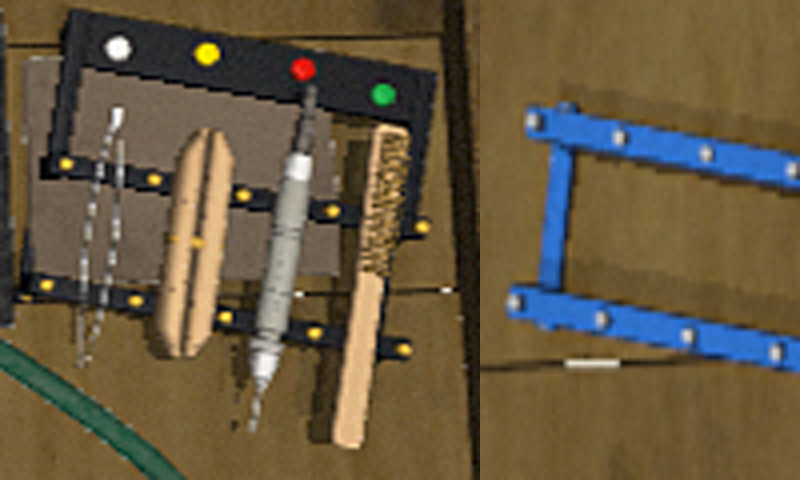

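The top crop shows brass pin corners at (66,163), (422,227), (47,285) and (404,349), with all four tools level across the bars. The blue rest is empty. I'll move over it for a close look.

>>> arm_command:
  gripper: [91, 91, 91, 91, 91]
  dp:
    - [0, 0, 0]
    - [-1, -0.45, 0]
    - [-1, -0.45, 0]
    - [-1, -0.45, 0]
    - [-1, -0.45, 0]
  twist: [-1, -0.26, 0, 0, 0]

```text
time: 0.72
tool_pos: [229.4, 445.6, 234.4]
tcp_rot: [-3.141, -0.0, 2.987]
contact_force: [0.2, 0.0, -0.8]
grip_width: 91.1
finger_force: 0.0
```

>>> arm_command:
  gripper: [91, 91, 91, 91, 91]
  dp:
    - [-1, -0.45, 0]
    - [-1, -0.45, 0]
    - [-1, -0.45, 0]
    - [-1, -0.45, 0]
    - [-1, -0.45, 0]
  twist: [0, 0, 0, 0, 0]

```text
time: 1.35
tool_pos: [344.3, 370.8, 234.4]
tcp_rot: [-3.141, -0.001, 2.987]
contact_force: [-0.2, -0.2, 0.0]
grip_width: 91.0
finger_force: 0.0
```

>>> arm_command:
  gripper: [91, 91, 91, 91, 91]
  dp:
    - [-1, -0.45, 0]
    - [-1, -0.45, 0]
    - [-1, -0.45, 0]
    - [-1, -0.45, 0]
    - [-1, -0.45, 0]
  twist: [0, 0, 0, 0, 0]

```text
time: 1.98
tool_pos: [459.1, 296.0, 234.3]
tcp_rot: [-3.141, -0.001, 2.987]
contact_force: [0.8, -0.2, -0.1]
grip_width: 90.9
finger_force: 0.0
```

>>> arm_command:
  gripper: [91, 91, 91, 91, 91]
  dp:
    - [-1, -0.45, 0]
    - [-1, -0.45, 0]
    - [0, 0, 0]
    - [0, 0, 0]
    - [0, 0, 0]
  twist: [0, 0, 0, 0, 0]

```text
time: 2.6
tool_pos: [503.7, 267.2, 234.7]
tcp_rot: [3.142, -0.0, 2.988]
contact_force: [0.2, -0.1, 0.6]
grip_width: 91.5
finger_force: 0.0
```

Run:
```python
from h import *
o=get_obs(); im=capture("wrist")[:,:,::-1]; cv2.imwrite("pics/w1.png",im); np.save("w1.npy",np.r_[o["tool_pos"],o["tcp_rot"]])
print(o["tool_pos"],o["tcp_rot"],o["time"])
```

```text
[503.7072408  267.24038182 234.73585202] [ 3.14151770e+00 -3.99059727e-04  2.98768162e+00] 2.6
```

View pics/w1.png

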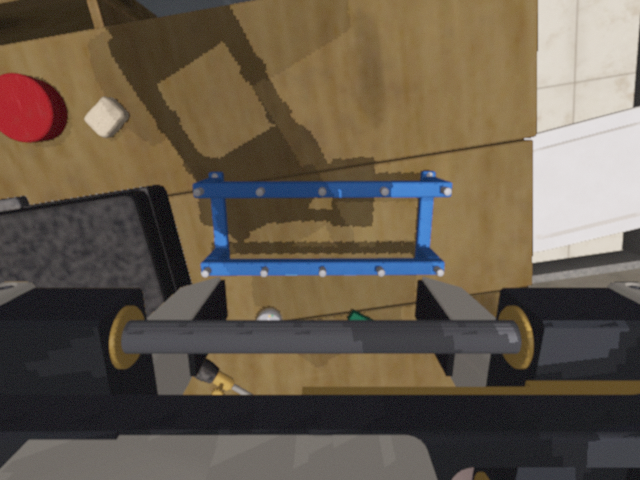

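The blue rest lies with its near-bar pins at v≈190 (u 199–447) and its far-bar pins at v≈271 (u 206–440). I'll refine those and fit the rest pose.

```bash
cat >> h.py <<'E'
def fit(W):  # W: 10 pin world xy, rows near(x=-38) then far(x=38), y order +110..-110 -> origin,yaw
    L=np.array([(x,y) for x in(-38,38) for y in(110,55,0,-55,-110)],float); W=W[:,:2]
    a=L-L.mean(0); b=W-W.mean(0); yaw=np.arctan2((a[:,0]*b[:,1]-a[:,1]*b[:,0]).sum(),(a*b).sum())
    R=np.array([[np.cos(yaw),-np.sin(yaw)],[np.sin(yaw),np.cos(yaw)]]); res=b-a@R.T
    return W.mean(0),yaw,R,res, (a@R.T*b).sum()/(a*a).sum()
E
python3 - <<'E'
from h import *
im=cv2.imread("pics/w1.png"); w=np.load("w1.npy"); C=cam("wrist",dict(tool_pos=w[:3],tcp_rot=w[3:]))
hsv=cv2.cvtColor(im,cv2.COLOR_BGR2HSV); S=hsv[...,1].astype(int);V=hsv[...,2].astype(int)
g=[(447,190),(385,191),(322,191),(260,191),(199,191),(440,271),(380,272),(322,272),(264,272),(206,272)]
P=[]
for u,v in g:
    s=np.s_[v-7:v+8,u-7:u+8]; m=(S[s]<95)&(V[s]>90); b=max(blobs(m,3)); P.append((u-7+b[1],v-7+b[2])); print(b[0],P[-1])
for z in(72,69,66):
    o,y,R,res,sc=fit(ray(C,P,z)); print(z,o.round(1),round(y,4),round(sc,3),np.abs(res).max(0).round(1))
big=cv2.resize(im[160:300,180:460],None,fx=2.8,fy=2.8,interpolation=cv2.INTER_NEAREST); cv2.imwrite("pics/w1c.png",big)
t=cv2.imread("pics/top0.png"); Ct=cam("top")
g=[(400+x/4,215+y/4) for x,y in [(66,163),(154,180),(243,195),(333,211),(422,227),(47,285),(136,301),(226,318),(315,333),(404,349)]]
g=g # near row is lower in the image -> swap
o,y,R,res,sc=fit(ray(Ct,g[5:]+g[:5],72)); print("black",o.round(1),round(y,4),round(sc,3),np.abs(res).max(0).round(1))
E
```

```text
105 (np.float64(447.6), np.float64(191.1))
85 (np.float64(384.3), np.float64(192.2))
64 (np.float64(321.8), np.float64(191.2))
60 (np.float64(259.5), np.float64(191.5))
74 (np.float64(195.6), np.float64(192.3))
97 (np.float64(439.6), np.float64(271.2))
71 (np.float64(380.6), np.float64(272.7))
80 (np.float64(321.9), np.float64(272.9))
82 (np.float64(263.9), np.float64(273.1))
101 (np.float64(205.2), np.float64(272.4))
72 [512.4 266.9] -0.1497 0.993 [1.3 1.4]
69 [513.2 266.8] -0.1497 1.002 [0.8 1.2]
66 [514.  266.6] -0.1497 1.012 [0.9 2.2]
black [ 489.2 -325.2] -0.2036 0.998 [0.5 0.6]
```

```bash
python3 - <<'E'
from h import *
Ct=cam("top");Cs=cam("scene")
print("blue top pins",ray(Ct,[(178.5,255.2),(200,257.8),(173.75,285.2),(195.5,288.2)],72).round(1).tolist())
o=np.array([513,266.8]);c,s=np.cos(-.1497),np.sin(-.1497);R=np.array([[c,-s],[s,c]])
print("wrist pred",[(o+R@p).round(1).tolist() for p in np.array([(38,110),(38,55),(-38,110),(-38,55)])])
# scene epipolar: for z heights, project scene points to ground planes and into top
for n,uv in dict(handle=(465,300),tip=(453,355),postfront=(540,115),postlow=(440,430),motor=(560,240)).items():
    P=[ray(Cs,uv,z)[0] for z in(50,150,250,350,450,550)]
    print(n,[(p[:2].round(0).tolist(),proj(Ct,p)[0].round(0).tolist()) for p in P])
E
python3 -c "
import cv2
a=cv2.imread('pics/top0.png')[200:400,440:640];b=cv2.imread('pics/scene0.png')[60:460,400:640]
import numpy as np
cv2.imwrite('pics/obs.png',np.hstack([cv2.resize(a,(440,440)),cv2.resize(b,(264,440))]))"
```

```text
blue top pins [[566.5, 366.8, 72.0], [558.5, 312.8, 72.0], [492.2, 378.3, 72.0], [483.4, 324.0, 72.0]]
wrist pred [[567.0, 369.9], [558.8, 315.5], [491.8, 381.2], [483.6, 326.9]]
handle [([599.0, -438.0], [499.0, 234.0]), ([478.0, -456.0], [526.0, 282.0]), ([357.0, -473.0], [561.0, 342.0]), ([237.0, -491.0], [605.0, 418.0]), ([116.0, -508.0], [664.0, 521.0]), ([-5.0, -526.0], [747.0, 664.0])]
tip [([418.0, -466.0], [515.0, 306.0]), ([320.0, -480.0], [542.0, 353.0]), ([222.0, -494.0], [577.0, 411.0]), ([123.0, -508.0], [621.0, 485.0]), ([25.0, -522.0], [680.0, 585.0]), ([-73.0, -536.0], [762.0, 723.0])]
postfront [([1906.0, -376.0], [447.0, -228.0]), ([1622.0, -402.0], [473.0, -174.0]), ([1338.0, -427.0], [506.0, -105.0]), ([1053.0, -452.0], [549.0, -16.0]), ([769.0, -477.0], [606.0, 104.0]), ([485.0, -502.0], [688.0, 275.0])]
postlow [([233.0, -500.0], [534.0, 383.0]), ([158.0, -509.0], [561.0, 428.0]), ([83.0, -519.0], [595.0, 484.0]), ([8.0, -529.0], [639.0, 556.0]), ([-67.0, -539.0], [698.0, 652.0]), ([-142.0, -549.0], [779.0, 786.0])]
motor [([972.0, -592.0], [549.0, 90.0]), ([804.0, -590.0], [575.0, 140.0]), ([637.0, -589.0], [607.0, 203.0]), ([470.0, -587.0], [648.0, 284.0]), ([302.0, -585.0], [703.0, 393.0]), ([135.0, -583.0], [780.0, 546.0])]
```

View pics/obs.png

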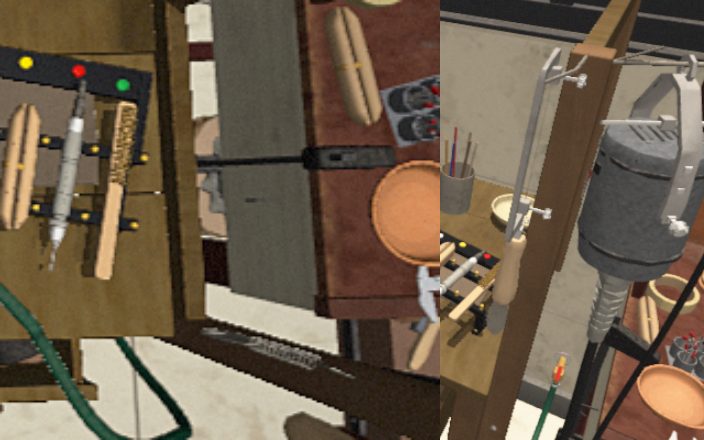

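The tall saw and front post stand near x≈320, y≈-475, outside the grasp area. Now over to the black rest.

>>> arm_command:
  gripper: [91, 91, 91, 91, 91]
  dp:
    - [-0.15, -1, 0]
    - [-0.15, -1, 0]
    - [-0.15, -1, 0]
    - [-0.15, -1, 0]
    - [-0.15, -1, 0]
  twist: [0.57, 0, 0, 0, 0]

```text
time: 3.28
tool_pos: [498.3, 140.2, 234.9]
tcp_rot: [3.141, 0.0, 2.938]
contact_force: [0.1, -0.3, -0.3]
grip_width: 90.8
finger_force: 0.0
```

>>> arm_command:
  gripper: [91, 91, 91, 91, 91]
  dp:
    - [-0.15, -1, 0]
    - [-0.15, -1, 0]
    - [-0.15, -1, 0]
    - [-0.15, -1, 0]
    - [-0.15, -1, 0]
  twist: [0, 0, 0, 0, 0]

```text
time: 3.9
tool_pos: [491.4, 14.0, 234.9]
tcp_rot: [3.141, 0.0, 2.938]
contact_force: [0.2, 1.2, -0.4]
grip_width: 91.2
finger_force: 0.0
```

>>> arm_command:
  gripper: [91, 91, 91, 91, 91]
  dp:
    - [-0.15, -1, 0]
    - [-0.15, -1, 0]
    - [-0.15, -1, 0]
    - [-0.15, -1, 0]
    - [-0.15, -1, 0]
  twist: [0, 0, 0, 0, 0]

```text
time: 4.53
tool_pos: [484.5, -112.2, 234.9]
tcp_rot: [3.141, 0.0, 2.938]
contact_force: [-0.3, -0.2, -0.7]
grip_width: 91.0
finger_force: 0.0
```

>>> arm_command:
  gripper: [91, 91, 91, 91, 91]
  dp:
    - [-0.15, -1, 0]
    - [-0.15, -1, 0]
    - [-0.15, -1, 0]
    - [-0.15, -1, 0]
    - [-0.15, -1, 0]
  twist: [0, 0, 0, 0, 0]

```text
time: 5.15
tool_pos: [477.6, -238.3, 234.9]
tcp_rot: [3.142, 0.0, 2.938]
contact_force: [0.1, 0.6, -0.8]
grip_width: 91.1
finger_force: 0.0
```

>>> arm_command:
  gripper: [91, 91, 91, 91, 91]
  dp:
    - [-0.15, -1, 0]
    - [-0.15, -1, 0]
    - [-0.15, -1, 0]
    - [-0.15, -0.3, 0]
    - [0, 0, 0]
  twist: [0, 0, 0, 0, 0]

```text
time: 5.78
tool_pos: [475.7, -322.0, 234.5]
tcp_rot: [3.141, -0.0, 2.937]
contact_force: [-0.0, 0.3, -0.0]
grip_width: 91.3
finger_force: 0.0
```

Run:
```python
from h import *
o=get_obs(); im=capture("wrist")[:,:,::-1]; cv2.imwrite("pics/w2.png",im); np.save("w2.npy",np.r_[o["tool_pos"],o["tcp_rot"]])
print(o["tool_pos"],o["tcp_rot"],o["time"])
```

```text
[ 475.68502067 -321.99550332  234.4875626 ] [ 3.14104976e+00 -1.53924828e-04  2.93661169e+00] 5.775
```

View pics/w2.png

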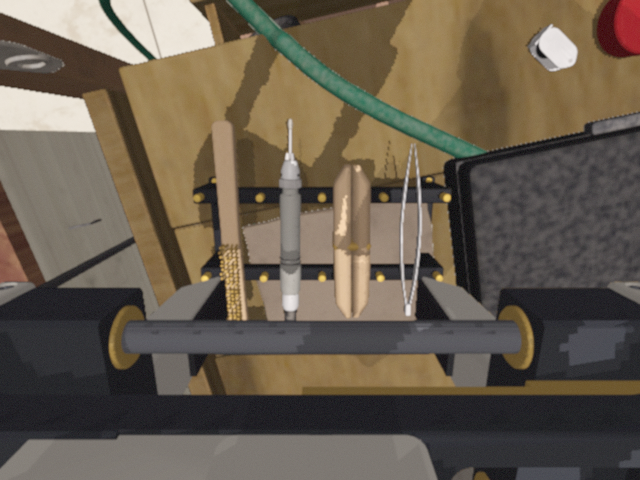

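The wrist view shows brush at u≈225, handpiece at 290, clamp at 352 and tweezers at 410. Near ends are at v≈122, 120, 165 and 145, with pin rows at v≈198 and 277. I'll fit the black rest and get each tool's pose in it.

```bash
python3 - <<'E'
from h import *
im=cv2.imread("pics/w2.png"); w=np.load("w2.npy"); C=cam("wrist",dict(tool_pos=w[:3],tcp_rot=w[3:])); Ct=cam("top")
hsv=cv2.cvtColor(im,cv2.COLOR_BGR2HSV); H,S,V=[hsv[...,i].astype(int) for i in range(3)]
ok=[];L=[]
pts={}
for i,(u,v) in enumerate([(446,198),(385,198),(322,198),(260,198),(198,198),(437,276),(380,272),(322,272),(264,277),(207,277)]):
    s=np.s_[v-9:v+10,u-9:u+10]; m=(abs(H[s]-24)<8)&(S[s]>140)&(V[s]>110); b=max(blobs(m,3)+[(0,0,0)])
    print(b[0],round(u-9+b[1],1),round(v-9+b[2],1)); pts[i]=(u-9+b[1],v-9+b[2],b[0])
LL=np.array([(x,y) for x in(-38,38) for y in(110,55,0,-55,-110)],float)
k=[i for i in pts if 10<pts[i][2]<160]
for z in (72,69):
    W=ray(C,[pts[i][:2] for i in k],z)[:,:2]; a=LL[k]; am=a.mean(0); wm=W.mean(0); a=a-am;b=W-wm
    yaw=np.arctan2((a[:,0]*b[:,1]-a[:,1]*b[:,0]).sum(),(a*b).sum()); c,s=np.cos(yaw),np.sin(yaw);R=np.array([[c,-s],[s,c]])
    o=wm-R@am; print("black z",z,o.round(1),yaw.round(4),np.abs(b-a@R.T).max(0).round(1), ((a@R.T)*b).sum()/(a*a).sum())
def loc(P,o,R): return ((P[:,:2]-o)@R).round(1).tolist()
W={'tweez':([(413,145),(408,315)],64),'clamp':([(353,165),(352,318)],73),'hp':([(290,120),(290,178)],70),'brush':([(222,122)],68)}
for n,(p,z) in W.items(): print(n,"wrist",loc(ray(C,p,z),o,R))
ot=np.array([489.2,-325.2]);c,s=np.cos(-.2036),np.sin(-.2036);Rt=np.array([[c,-s],[s,c]])
T={'tweez':([(118,108),(83,365)],64),'clamp':([(208,130),(180,356)],73),'hp':([(311,85),(252,430)],70),'brush':([(392,125),(347,447)],68)}
for n,(p,z) in T.items():
    q=np.array(loc(ray(Ct,[(400+x/4,215+y/4) for x,y in p],z),ot,Rt)); print(n,"top",q.tolist(),"mid",q.mean(0))
E
python3 -c "
import cv2
im=cv2.imread('pics/w2.png')[110:325,180:460];cv2.imwrite('pics/w2c.png',cv2.resize(im,(784,600)))"
```

```text
28 444.0 196.9
48 383.6 197.1
56 321.5 197.2
54 259.5 197.5
59 197.7 197.4
27 436.9 274.6
24 379.5 274.6
27 321.6 275.4
31 263.8 275.5
27 206.7 275.0
black z 72 [ 487.9 -323.9] -0.2019 [2.1 3.4] 0.9745149667444666
black z 69 [ 488.7 -324.1] -0.2019 [1.6 2.3] 0.9838916051053341
tweez wrist [[-81.0, 79.2], [81.3, 85.2]]
clamp wrist [[-64.9, 27.0], [79.5, 29.1]]
hp wrist [[-101.6, -25.9], [-53.8, -27.2]]
brush wrist [[-100.3, -83.1]]
tweez top [[78.7, 82.4], [-82.0, 78.9]] mid [-1.65 80.65]
clamp top [[73.6, 27.7], [-66.1, 23.6]] mid [ 3.75 25.65]
hp top [[112.8, -31.3], [-102.5, -26.8]] mid [  5.15 -29.05]
brush top [[97.2, -84.5], [-102.4, -85.4]] mid [ -2.6  -84.95]
```

View pics/w2c.png

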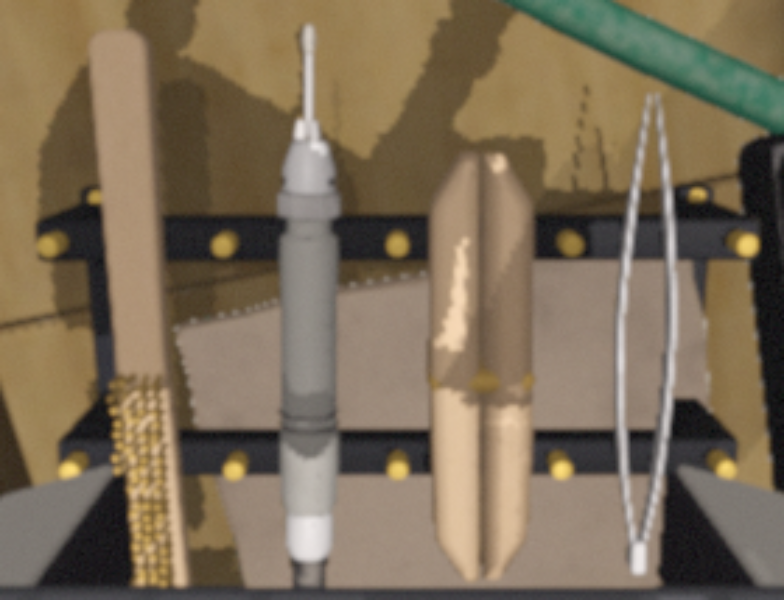

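Both views agree to about 2 mm. Tool origins in black-rest x: tweezers ≈-1, clamp ≈+5, handpiece ≈+5.5, brush ≈-1.5. I'll write a planner that turns goals into move numbers.

```bash
cat >> h.py <<'E'
REST=dict(black=(488.6,-324.5,-0.203),blue=(513.0,265.5,-0.151))
def goal(rest,lx,ly,dyaw=0):
    x,y,a=REST[rest]; c,s=np.cos(a),np.sin(a); return np.array([x+c*lx-s*ly, y+s*lx+c*ly]), np.pi+a+dyaw
def plan(frm,to,note=""):   # (xy,yaw)->moves in tool axes after the turn
    d=to[0]-frm[0]; t=to[1]; dy=(t-frm[1]+np.pi)%(2*np.pi)-np.pi
    print(note,"xy",to[0].round(1),"twist",round(-np.degrees(dy)/5,2),"dx",round((np.cos(t)*d[0]+np.sin(t)*d[1])/25,2),"dy",round((np.sin(t)*d[0]-np.cos(t)*d[1])/25,2))
def here():
    o=get_obs(); return o["tool_pos"][:2],o["tcp_rot"][2]
E
python3 - <<'E'
from h import *
B={'tweez':(-1,81.5,.015),'clamp':(5,27,.015),'hp':(5.5,-28.5,-.01),'brush':(-1.5,-84,0)}
D={'tweez':-82.5,'clamp':-27.5,'hp':27.5,'brush':82.5}
plan(here(),goal('black',*B['tweez']),'now->tweez')
ks=list(B)
for i,k in enumerate(ks):
    plan(goal('black',*B[k]),goal('blue',0,D[k]),k+' carry')
    if i<3: plan(goal('blue',0,D[k]),goal('black',*B[ks[i+1]]),'back to '+ks[i+1])
E
```

```text
now->tweez xy [ 504.1 -244.5] twist -0.19 dx -0.54 dy 3.24
tweez carry xy [500.6 183.9] twist -0.42 dx 2.71 dy 16.92
back to clamp xy [ 498.9 -299.1] twist 0.42 dx -3.55 dy -18.99
clamp carry xy [508.9 238.3] twist -0.42 dx 2.84 dy 21.31
back to hp xy [ 488.2 -353.5] twist 0.71 dx -4.2 dy -23.31
hp carry xy [517.1 292.7] twist -0.71 dx 2.75 dy 25.73
back to brush xy [ 470.2 -406.5] twist 0.6 dx -3.8 dy -27.77
brush carry xy [525.4 347.1] twist -0.6 dx 2.35 dy 30.13
```

>>> arm_command:
  gripper: [27, 27, 27, 27, 27]
  dp:
    - [-0.14, 0.81, 0.75]
    - [-0.14, 0.81, 0.75]
    - [-0.13, 0.81, 0.75]
    - [-0.13, 0.81, 0.75]
    - [0, 0, 0.75]
  twist: [-0.19, 0, 0, 0, 0]

```text
time: 6.45
tool_pos: [504.8, -242.6, 140.7]
tcp_rot: [3.141, 0.0, 2.956]
contact_force: [0.2, -0.7, 0.0]
grip_width: 45.6
finger_force: 0.0
```

>>> arm_command:
  gripper: [27, 27, 27, 27, 27]
  dp:
    - [0, 0, 0.75]
    - [0, 0, 0.5]
    - [0, 0, 0]
    - [0, 0, 0]
    - [0, 0, 0]
  twist: [0, 0, 0, 0, 0]

```text
time: 7.08
tool_pos: [504.6, -245.3, 110.5]
tcp_rot: [-3.141, 0.001, 2.954]
contact_force: [0.6, -0.3, 0.2]
grip_width: 26.6
finger_force: 0.0
```

Run:
```python
from h import *
o=get_obs(); im=capture("wrist")[:,:,::-1]; cv2.imwrite("pics/w3.png",im[100:400])
print(o["tool_pos"],o["grip_width"]); plan(here(),goal('black',-1,81.5,.015))
```

```text
[ 504.63972193 -245.32457484  110.47140278] 26.61817112340398
 xy [ 504.1 -244.5] twist -0.0 dx 0.03 dy 0.03
```

View pics/w3.png

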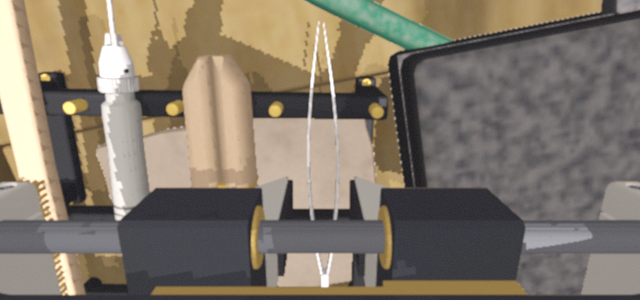

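The tweezers (u≈322) sit centred between the fingers (u≈285 and 357), clear of both case and clamp. Descend and grip.

>>> arm_command:
  gripper: [27, 27, 27, 27, 27]
  dp:
    - [0, 0, 0.8]
    - [0, 0, 0.8]
    - [0, 0, 0.68]
    - [0, 0, 0]
    - [0, 0, 0]
  twist: [0, 0, 0, 0, 0]

```text
time: 7.75
tool_pos: [504.7, -245.4, 53.3]
tcp_rot: [-3.141, 0.001, 2.954]
contact_force: [0.0, -0.8, 0.3]
grip_width: 26.9
finger_force: 0.0
```

>>> arm_command:
  gripper: [5, 5, 5, 5, 5]
  dp:
    - [0, 0, 0]
    - [0, 0, 0]
    - [0, 0, 0]
    - [0, 0, 0]
    - [0, 0, 0]
  twist: [0, 0, 0, 0, 0]

```text
time: 8.38
tool_pos: [504.7, -245.3, 53.3]
tcp_rot: [-3.141, 0.001, 2.954]
contact_force: [-0.1, 0.5, 6.5]
grip_width: 18.0
finger_force: 30.0
```

>>> arm_command:
  gripper: [5, 5, 5, 5, 5]
  dp:
    - [0, 0, -0.8]
    - [0, 0, -0.8]
    - [0, 0, -0.8]
    - [0, 0, -0.6]
    - [0, 0, 0]
  twist: [0, 0, 0, 0, -0.42]

```text
time: 9.0
tool_pos: [504.6, -245.4, 128.5]
tcp_rot: [-3.141, 0.002, 2.992]
contact_force: [0.6, -0.2, -1.2]
grip_width: 17.6
finger_force: 30.0
```

>>> arm_command:
  gripper: [5, 5, 5, 5, 5]
  dp:
    - [0.15, 0.94, 0]
    - [0.15, 0.94, 0]
    - [0.15, 0.94, 0]
    - [0.15, 0.94, 0]
    - [0.15, 0.94, 0]
  twist: [0, 0, 0, 0, 0]

```text
time: 9.62
tool_pos: [502.5, -123.8, 126.7]
tcp_rot: [3.141, -0.002, 2.991]
contact_force: [0.6, -0.4, -0.7]
grip_width: 17.5
finger_force: 30.0
```

>>> arm_command:
  gripper: [5, 5, 5, 5, 5]
  dp:
    - [0.15, 0.94, 0]
    - [0.15, 0.94, 0]
    - [0.15, 0.94, 0]
    - [0.15, 0.94, 0]
    - [0.15, 0.94, 0]
  twist: [0, 0, 0, 0, 0]

```text
time: 10.25
tool_pos: [501.3, -5.0, 126.7]
tcp_rot: [3.141, -0.002, 2.991]
contact_force: [0.4, -0.0, -0.2]
grip_width: 17.8
finger_force: 30.0
```

>>> arm_command:
  gripper: [5, 5, 5, 5, 5]
  dp:
    - [0.15, 0.94, 0]
    - [0.15, 0.94, 0]
    - [0.15, 0.94, 0]
    - [0.15, 0.94, 0]
    - [0.15, 0.94, 0]
  twist: [0, 0, 0, 0, 0]

```text
time: 10.88
tool_pos: [500.2, 113.7, 126.7]
tcp_rot: [-3.141, -0.002, 2.991]
contact_force: [0.4, 0.3, -0.8]
grip_width: 17.9
finger_force: 30.0
```

>>> arm_command:
  gripper: [5, 5, 5, 5, 5]
  dp:
    - [0.15, 0.94, 0]
    - [0.15, 0.94, 0]
    - [0.15, 0.94, 0]
    - [0, 0, 0]
    - [0, 0, 0]
  twist: [0, 0, 0, 0, 0]

```text
time: 11.5
tool_pos: [500.4, 183.3, 127.1]
tcp_rot: [-3.141, -0.001, 2.991]
contact_force: [0.1, -1.0, -0.1]
grip_width: 17.9
finger_force: 30.0
```

Run:
```python
from h import *
o=get_obs(); im=capture("wrist")[:,:,::-1]; cv2.imwrite("pics/w4.png",im[100:400])
print(o["tool_pos"],o["tcp_rot"],o["grip_width"]); plan(here(),goal('blue',0,-82.5))
```

```text
[500.41135535 183.2565339  127.12578469] [-3.14096648e+00 -1.34738273e-03  2.99107720e+00] 17.856733087336067
 xy [500.6 183.9] twist -0.0 dx 0.01 dy 0.04
```

View pics/w4.png

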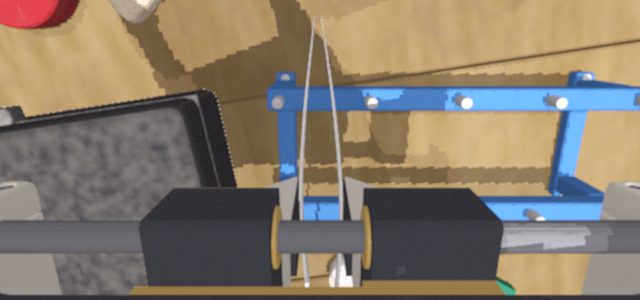

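The place is centred between near pins (278 and 372, middle 325), and the tool line is at 321. So shift about 2.3 mm toward +y, lower and release.

>>> arm_command:
  gripper: [5, 5, 5, 5, 5]
  dp:
    - [0, 0.09, 0.8]
    - [0, 0, 0.8]
    - [0, 0, 0.8]
    - [0, 0, 0.54]
    - [0, 0, 0]
  twist: [0, 0, 0, 0, 0]

```text
time: 12.18
tool_pos: [501.5, 184.9, 53.7]
tcp_rot: [-3.141, -0.001, 2.989]
contact_force: [-0.6, -0.6, -0.4]
grip_width: 17.7
finger_force: 30.0
```

>>> arm_command:
  gripper: [5, 5, 27, 27, 27]
  dp:
    - [0, 0, 0]
    - [0, 0, 0]
    - [0, 0, 0]
    - [0, 0, 0]
    - [0, 0, 0]
  twist: [0, 0, 0, 0, 0]

```text
time: 12.8
tool_pos: [501.7, 185.6, 54.3]
tcp_rot: [3.141, 0.0, 2.99]
contact_force: [-0.2, -0.0, 0.9]
grip_width: 27.0
finger_force: 0.0
```

>>> arm_command:
  gripper: [27, 27, 27, 27, 27]
  dp:
    - [0, 0, -0.5]
    - [0, 0, -1]
    - [0, 0, -1]
    - [0, 0, -1]
    - [0, 0, -1]
  twist: [0, 0, 0, 0, 0]

```text
time: 13.42
tool_pos: [501.7, 185.5, 168.5]
tcp_rot: [3.141, 0.001, 2.99]
contact_force: [0.0, 0.3, -0.8]
grip_width: 26.8
finger_force: 0.0
```

>>> arm_command:
  gripper: [27, 42, 42, 42, 42]
  dp:
    - [0, 0, 0]
    - [0, 0, 0]
    - [0, 0, 0]
    - [0, 0, 0]
    - [0, 0, 0]
  twist: [0, 0, 0, 0, 0]

```text
time: 14.05
tool_pos: [501.5, 185.5, 166.3]
tcp_rot: [-3.141, -0.001, 2.99]
contact_force: [-0.2, -0.3, 0.6]
grip_width: 41.7
finger_force: 0.0
```

```bash
sed -i 's/blue=(513.0,265.5/blue=(513.0,267.2/; s/-324.5,-0.203/-324.1,-0.203/' h.py
python3 - <<'E'
from h import *
o=get_obs(); im=capture("wrist")[:,:,::-1]; cv2.imwrite("pics/w5f.png",im); cv2.imwrite("pics/w5.png",im[100:400]); np.save("w5.npy",np.r_[o["tool_pos"],o["tcp_rot"]])
print(o["tool_pos"],o["tcp_rot"],o["grip_width"]); plan(here(),goal('black',5,27,.015))
E
```

```text
[501.50799814 185.46326284 166.29545268] [-3.14139056e+00 -7.08691596e-04  2.99025019e+00] 41.65441922196358
 xy [ 498.9 -298.7] twist 0.42 dx -3.52 dy -19.04
```

View pics/w5.png

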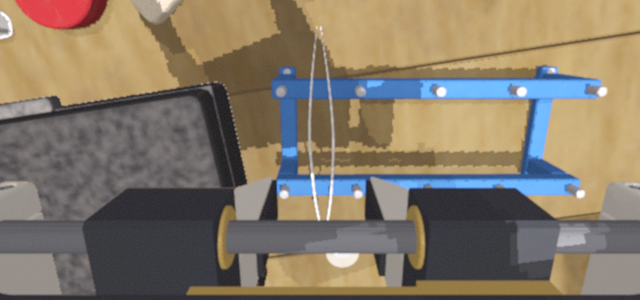

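The tweezers are centred between the pins (near 281/361, far 284/358, tool at 321) and straight. Back for the clamp.

>>> arm_command:
  gripper: [42, 42, 42, 42, 42]
  dp:
    - [-0.18, -1, 0]
    - [-0.18, -1, 0]
    - [-0.18, -1, 0]
    - [-0.18, -1, 0]
    - [-0.18, -1, 0]
  twist: [0.42, 0, 0, 0, 0]

```text
time: 14.72
tool_pos: [501.3, 57.7, 166.7]
tcp_rot: [3.142, 0.0, 2.954]
contact_force: [-0.0, 0.1, -0.3]
grip_width: 42.1
finger_force: 0.0
```

>>> arm_command:
  gripper: [42, 42, 42, 42, 42]
  dp:
    - [-0.18, -1, 0]
    - [-0.18, -1, 0]
    - [-0.18, -1, 0]
    - [-0.18, -1, 0]
    - [-0.18, -1, 0]
  twist: [0, 0, 0, 0, 0]

```text
time: 15.35
tool_pos: [500.0, -69.3, 166.7]
tcp_rot: [3.141, 0.0, 2.954]
contact_force: [-0.3, 1.1, -0.4]
grip_width: 41.7
finger_force: 0.0
```

>>> arm_command:
  gripper: [42, 42, 42, 42, 42]
  dp:
    - [-0.18, -1, 0]
    - [-0.18, -1, 0]
    - [-0.18, -1, 0]
    - [-0.18, -1, 0]
    - [-0.18, -1, 0]
  twist: [0, 0, 0, 0, 0]

```text
time: 15.98
tool_pos: [498.7, -196.3, 166.6]
tcp_rot: [3.141, -0.0, 2.954]
contact_force: [0.3, 0.8, -0.3]
grip_width: 41.8
finger_force: 0.0
```

>>> arm_command:
  gripper: [42, 42, 42, 42, 42]
  dp:
    - [-0.18, -1, 0.5]
    - [-0.18, -1, 0.5]
    - [-0.18, -1, 0.5]
    - [-0.18, -1, 0]
    - [0, 0, 0]
  twist: [0, 0, 0, 0, 0]

```text
time: 16.6
tool_pos: [497.9, -299.0, 129.4]
tcp_rot: [-3.141, 0.001, 2.952]
contact_force: [0.2, 0.2, -0.5]
grip_width: 42.1
finger_force: 0.0
```

Run:
```python
from h import *
o=get_obs(); im=capture("wrist")[:,:,::-1]; cv2.imwrite("pics/w6.png",im[100:400])
print(o["tool_pos"],o["tcp_rot"],o["grip_width"]); plan(here(),goal('black',5,27,.015))
```

```text
[ 497.85768093 -298.98335496  129.44868814] [-3.14111978e+00  8.03090476e-04  2.95150949e+00] 42.14014912034324
 xy [ 498.9 -298.7] twist -0.02 dx -0.05 dy -0.03
```

View pics/w6.png

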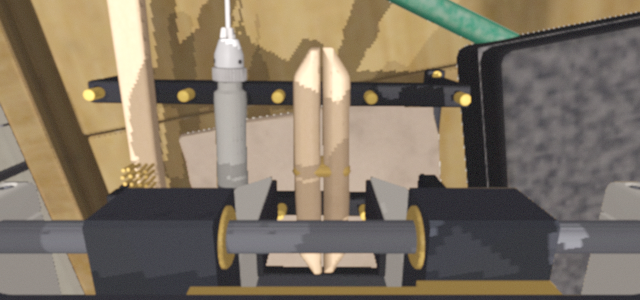

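The clamp (u 293–350, middle 321.5) is centred between the fingers. A quick check of its lengthwise middle before descending.

Run:
```python
from h import *
o=get_obs(); C=cam("wrist",o); ob,a=np.array(REST['black'][:2]),REST['black'][2]; R=np.array([[np.cos(a),-np.sin(a)],[np.sin(a),np.cos(a)]])
for z in(66,73,80): print(((ray(C,[(322,147),(321,373),(320,270)],z)[:,:2]-ob)@R).round(1).tolist())
print("pinnear",((ray(C,[(278,196),(370,197)],72)[:,:2]-ob)@R).round(1).tolist(), ((o["tool_pos"][:2]-ob)@R).round(1))
w=np.load("w5.npy"); C=cam("wrist",dict(tool_pos=w[:3],tcp_rot=w[3:])); ob,a=np.array(REST['blue'][:2]),REST['blue'][2]; R=np.array([[np.cos(a),-np.sin(a)],[np.sin(a),np.cos(a)]])
print("tweez blue",((ray(C,[(319,128)],64)[:,:2]-ob)@R).round(1).tolist(),"pins",((ray(C,[(281,190),(361,190),(284,290),(358,290)],72)[:,:2]-ob)@R).round(1).tolist())
```

```text
[[-65.3, 27.3], [86.0, 28.8], [10.1, 27.1]]
[[-65.5, 27.3], [80.9, 28.7], [7.5, 27.1]]
[[-65.6, 27.3], [75.7, 28.6], [4.8, 27.1]]
pinnear [[-37.6, 2.2], [-37.7, 55.5]] [ 3.8 27.6]
tweez blue [[-79.6, -83.8]] pins [[-39.2, -109.7], [-39.1, -55.3], [34.5, -109.8], [34.5, -55.3]]
```

>>> arm_command:
  gripper: [42, 42, 42, 42, 42]
  dp:
    - [-0.05, 0, 0.8]
    - [0, 0, 0.8]
    - [0, 0, 0.8]
    - [0, 0, 0.38]
    - [0, 0, 0]
  twist: [0, 0, 0, 0, 0]

```text
time: 17.27
tool_pos: [499.0, -296.7, 59.6]
tcp_rot: [3.141, -0.001, 2.954]
contact_force: [0.6, -0.2, 0.4]
grip_width: 42.0
finger_force: 0.0
```

>>> arm_command:
  gripper: [20, 20, 20, 20, 20]
  dp:
    - [0, 0, 0]
    - [0, 0, 0]
    - [0, 0, 0]
    - [0, 0, 0]
    - [0, 0, 0]
  twist: [0, 0, 0, 0, 0]

```text
time: 17.9
tool_pos: [499.6, -297.6, 60.6]
tcp_rot: [-3.141, 0.002, 2.954]
contact_force: [-0.5, 0.8, 7.0]
grip_width: 32.5
finger_force: 30.0
```

>>> arm_command:
  gripper: [20, 20, 20, 20, 20]
  dp:
    - [0, 0, -0.8]
    - [0, 0, -0.8]
    - [0, 0, -0.8]
    - [0, 0, -0.6]
    - [0, 0, 0]
  twist: [0, 0, 0, 0, -0.42]

```text
time: 18.52
tool_pos: [499.4, -297.7, 135.6]
tcp_rot: [-3.141, 0.002, 2.992]
contact_force: [-0.1, 0.9, -0.3]
grip_width: 32.4
finger_force: 30.0
```

```bash
sed -i 's/blue=(513.0,/blue=(512.0,/' h.py
python3 - <<'E'
from h import *
plan(here(),goal('blue',0,-27.5))
E
```

```text
xy [507.9 240. ] twist 0.02 dx 2.9 dy 21.32
```

>>> arm_command:
  gripper: [20, 20, 20, 20, 20]
  dp:
    - [0.14, 1, 0]
    - [0.14, 1, 0]
    - [0.14, 1, 0]
    - [0.14, 1, 0]
    - [0.14, 1, 0]
  twist: [0, 0, 0, 0, 0]

```text
time: 19.15
tool_pos: [500.0, -168.4, 134.2]
tcp_rot: [3.141, -0.001, 2.992]
contact_force: [-0.8, 0.7, -0.4]
grip_width: 32.5
finger_force: 30.0
```

>>> arm_command:
  gripper: [20, 20, 20, 20, 20]
  dp:
    - [0.14, 1, 0]
    - [0.14, 1, 0]
    - [0.14, 1, 0]
    - [0.14, 1, 0]
    - [0.14, 1, 0]
  twist: [0, 0, 0, 0, 0]

```text
time: 19.77
tool_pos: [501.1, -42.4, 134.3]
tcp_rot: [3.141, -0.001, 2.992]
contact_force: [0.3, 0.2, -0.9]
grip_width: 32.9
finger_force: 30.0
```

>>> arm_command:
  gripper: [20, 20, 20, 20, 20]
  dp:
    - [0.14, 1, 0]
    - [0.14, 1, 0]
    - [0.14, 1, 0]
    - [0.14, 1, 0]
    - [0.14, 1, 0]
  twist: [0, 0, 0, 0, 0]

```text
time: 20.4
tool_pos: [502.3, 83.5, 134.3]
tcp_rot: [3.142, -0.001, 2.992]
contact_force: [0.3, -0.2, -1.0]
grip_width: 32.3
finger_force: 30.0
```

>>> arm_command:
  gripper: [20, 20, 20, 20, 20]
  dp:
    - [0.14, 1, 0]
    - [0.14, 1, 0]
    - [0.14, 1, 0]
    - [0.14, 1, 0]
    - [0.14, 1, 0]
  twist: [0, 0, 0, 0, 0]

```text
time: 21.02
tool_pos: [503.5, 209.5, 134.2]
tcp_rot: [-3.141, -0.001, 2.992]
contact_force: [0.2, 0.7, -0.3]
grip_width: 32.6
finger_force: 30.0
```

>>> arm_command:
  gripper: [20, 20, 20, 20, 20]
  dp:
    - [0.1, 1, 0]
    - [0, 0.32, 0]
    - [0, 0, 0]
    - [0, 0, 0]
    - [0, 0, 0]
  twist: [0, 0, 0, 0, 0]

```text
time: 21.65
tool_pos: [507.7, 239.8, 134.7]
tcp_rot: [-3.142, -0.0, 2.989]
contact_force: [0.9, -0.6, -1.2]
grip_width: 32.9
finger_force: 30.0
```

```bash
cat >> h.py <<'E'
def snap(n):
    o=get_obs(); im=capture("wrist")[:,:,::-1].copy(); cv2.imwrite(f"pics/{n}.png",im); np.save(n+".npy",np.r_[o["tool_pos"],o["tcp_rot"]]); return o,im
def pins(o,im,rest):  # steel/brass pins seen near their predicted spots: rest-frame positions
    C=cam("wrist",o); hsv=cv2.cvtColor(im,cv2.COLOR_BGR2HSV); H,S,V=[hsv[...,i].astype(int) for i in range(3)]
    x,y,a=REST[rest]; R=np.array([[np.cos(a),-np.sin(a)],[np.sin(a),np.cos(a)]]); E=[]
    for l in [(-38,v) for v in(110,55,0,-55,-110)]:
        p=proj(C,np.r_[np.array([x,y])+R@l,72])[0]; u,v=p.round().astype(int)
        if not(12<u<628 and 12<v<300): continue
        s=np.s_[v-11:v+12,u-11:u+12]; m=(S[s]<90)&(V[s]>95) if rest=='blue' else (abs(H[s]-24)<8)&(S[s]>140)&(V[s]>110)
        b=max(blobs(m,20)+[(0,11,11)]); 
        if b[0]: q=((ray(C,(u-11+b[1],v-11+b[2]),72)[0,:2]-[x,y])@R); E.append((b[0],*l,*(q-l).round(1)))
    for e in E: print([float(t) for t in e])
E
python3 - <<'E'
from h import *
o,im=snap("w7"); print(o["tool_pos"]); plan(here(),goal('blue',0,-27.5)); pins(o,im,'blue')
E
```

```text
[507.72706777 239.77255959 134.74348749]
 xy [507.9 240. ] twist -0.02 dx -0.0 dy 0.01
[206.0, -38.0, 110.0, 0.4, -2.0]
[193.0, -38.0, 55.0, 1.0, -1.8]
[293.0, -38.0, 0.0, 0.6, -2.8]
[328.0, -38.0, -55.0, 0.6, 2.0]
[214.0, -38.0, -110.0, 1.0, 1.7]
```

The pin offsets are symmetric, so the alignment is good. Lower, release and go on to the handpiece.

>>> arm_command:
  gripper: [20, 20, 20, 20, 20]
  dp:
    - [0, 0, 0.8]
    - [0, 0, 0.8]
    - [0, 0, 0.8]
    - [0, 0, 0.55]
    - [0, 0, 0]
  twist: [0, 0, 0, 0, 0]

```text
time: 22.32
tool_pos: [507.8, 240.1, 60.6]
tcp_rot: [-3.141, -0.0, 2.99]
contact_force: [-0.0, 0.6, -1.2]
grip_width: 32.9
finger_force: 30.0
```

>>> arm_command:
  gripper: [20, 42, 42, 42, 42]
  dp:
    - [0, 0, 0]
    - [0, 0, 0]
    - [0, 0, 0]
    - [0, 0, 0]
    - [0, 0, 0]
  twist: [0, 0, 0, 0, 0]

```text
time: 22.95
tool_pos: [507.8, 240.5, 61.1]
tcp_rot: [3.141, 0.0, 2.99]
contact_force: [0.3, 0.7, 0.9]
grip_width: 42.3
finger_force: 0.0
```

>>> arm_command:
  gripper: [42, 42, 42, 28, 28]
  dp:
    - [0, 0, -0.6]
    - [0, 0, -1]
    - [0, 0, -1]
    - [0, 0, -1]
    - [0, 0, -0.8]
  twist: [0, 0, 0, 0, 0.7]

```text
time: 23.58
tool_pos: [508.0, 240.6, 173.3]
tcp_rot: [3.14, 0.002, 2.928]
contact_force: [-0.3, -0.3, -0.4]
grip_width: 29.2
finger_force: 0.0
```

Run:
```python
from h import *
o,im=snap("w8"); print(o["tool_pos"]); plan(here(),goal('black',5.5,-28.5,-.01)); pins(o,im,'blue')
```

```text
[508.01293731 240.62010393 173.30457995]
 xy [ 488.2 -353.1] twist -0.04 dx -4.2 dy -23.41
[258.0, -38.0, 110.0, 1.1, -1.2]
[177.0, -38.0, 55.0, 2.8, -0.5]
[126.0, -38.0, 0.0, 1.8, -0.8]
[104.0, -38.0, -55.0, 0.4, 0.4]
[149.0, -38.0, -110.0, 0.3, 0.6]
```

View pics/w8.png

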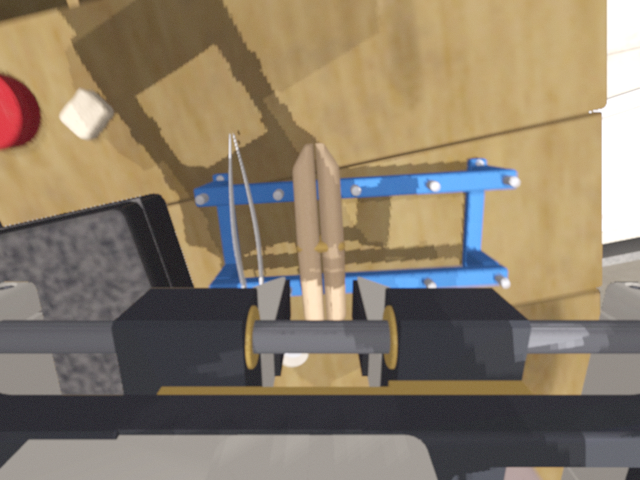

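The clamp sits centred between its pins (u 278/357, tool ≈319) and the tweezers are fine. On to the handpiece.

>>> arm_command:
  gripper: [28, 28, 28, 28, 28]
  dp:
    - [-0.18, -1, 0]
    - [-0.18, -1, 0]
    - [-0.18, -1, 0]
    - [-0.18, -1, 0]
    - [-0.18, -1, 0]
  twist: [0, 0, 0, 0, 0]

```text
time: 24.25
tool_pos: [503.3, 112.8, 171.4]
tcp_rot: [3.141, 0.001, 2.93]
contact_force: [-0.1, 0.4, 0.7]
grip_width: 28.0
finger_force: 0.0
```

>>> arm_command:
  gripper: [28, 28, 28, 28, 28]
  dp:
    - [-0.18, -1, 0]
    - [-0.18, -1, 0]
    - [-0.18, -1, 0]
    - [-0.18, -1, 0]
    - [-0.18, -1, 0]
  twist: [0, 0, 0, 0, 0]

```text
time: 24.88
tool_pos: [498.9, -14.2, 171.4]
tcp_rot: [3.141, 0.001, 2.93]
contact_force: [0.2, -0.9, 0.0]
grip_width: 28.0
finger_force: 0.0
```

>>> arm_command:
  gripper: [28, 28, 28, 28, 28]
  dp:
    - [-0.18, -1, 0]
    - [-0.18, -1, 0]
    - [-0.18, -1, 0]
    - [-0.18, -1, 0]
    - [-0.18, -1, 0]
  twist: [0, 0, 0, 0, 0]

```text
time: 25.5
tool_pos: [494.5, -141.1, 171.4]
tcp_rot: [-3.142, 0.001, 2.93]
contact_force: [-0.1, -0.4, 0.3]
grip_width: 28.0
finger_force: 0.0
```

>>> arm_command:
  gripper: [28, 28, 28, 28, 28]
  dp:
    - [-0.18, -1, 0]
    - [-0.18, -1, 0]
    - [-0.18, -1, 0]
    - [-0.18, -1, 0]
    - [-0.18, -1, 0]
  twist: [0, 0, 0, 0, 0]

```text
time: 26.12
tool_pos: [490.2, -268.0, 171.3]
tcp_rot: [-3.142, 0.0, 2.93]
contact_force: [0.3, 0.1, 0.3]
grip_width: 27.9
finger_force: 0.0
```

>>> arm_command:
  gripper: [28, 28, 28, 28, 28]
  dp:
    - [-0.18, -1, 0.5]
    - [-0.18, -1, 0.5]
    - [-0.18, -1, 0.5]
    - [-0.06, -0.4, 0.2]
    - [0, 0, 0]
  twist: [0, 0, 0, 0, 0]

```text
time: 26.75
tool_pos: [486.7, -353.8, 127.6]
tcp_rot: [3.141, -0.001, 2.928]
contact_force: [0.5, 0.3, -0.2]
grip_width: 27.7
finger_force: 0.0
```

Run:
```python
from h import *
o,im=snap("w9"); print(o["tool_pos"]); plan(here(),goal('black',5.5,-28.5,-.01)); pins(o,im,'black')
C=cam("wrist",o); x,y,a=REST['black']; R=np.array([[np.cos(a),-np.sin(a)],[np.sin(a),np.cos(a)]])
print("near pts of hp column: v->local x", [(v,*((ray(C,(321,v),z)[0,:2]-[x,y])@R).round(1)) for v,z in((120,70),(200,79),(210,79),(220,79))])
```

```text
[ 486.65314032 -353.83770678  127.59608147]
 xy [ 488.2 -353.1] twist 0.0 dx -0.05 dy 0.02
[56.0, -38.0, 110.0, -0.3, -4.3]
[45.0, -38.0, 55.0, -0.4, -4.6]
[30.0, -38.0, 0.0, -0.7, -2.4]
[20.0, -38.0, -55.0, -1.5, 2.1]
[54.0, -38.0, -110.0, 0.4, 4.0]
near pts of hp column: v->local x [(120, np.float64(-79.5), np.float64(-28.6)), (200, np.float64(-36.9), np.float64(-29.0)), (210, np.float64(-31.2), np.float64(-29.1)), (220, np.float64(-25.5), np.float64(-29.2))]
```

View pics/w9.png

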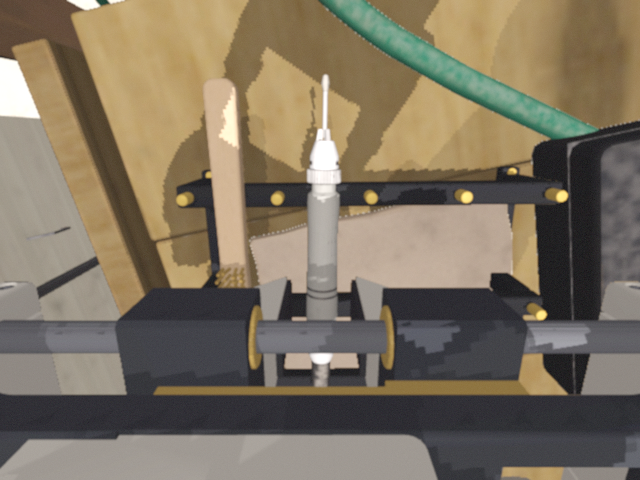

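The handpiece (u≈322) is centred between the fingers and the barrel's near end gives x≈+5. Grip.

>>> arm_command:
  gripper: [28, 28, 28, 28, 28]
  dp:
    - [-0.04, 0.01, 0.8]
    - [0, 0, 0.8]
    - [0, 0, 0.8]
    - [0, 0, 0.36]
    - [0, 0, 0]
  twist: [0, 0, 0, 0, 0]

```text
time: 27.42
tool_pos: [488.2, -352.9, 59.5]
tcp_rot: [3.141, -0.0, 2.93]
contact_force: [1.0, -0.1, 0.6]
grip_width: 28.1
finger_force: 0.0
```

>>> arm_command:
  gripper: [5, 5, 5, 5, 5]
  dp:
    - [0, 0, 0]
    - [0, 0, 0]
    - [0, 0, 0]
    - [0, 0, 0]
    - [0, 0, 0]
  twist: [0, 0, 0, 0, 0]

```text
time: 28.05
tool_pos: [488.5, -353.7, 60.4]
tcp_rot: [-3.141, 0.001, 2.929]
contact_force: [-0.0, 1.8, 5.6]
grip_width: 15.0
finger_force: 29.9
```

>>> arm_command:
  gripper: [5, 5, 5, 5, 5]
  dp:
    - [0, 0, -0.8]
    - [0, 0, -0.8]
    - [0, 0, -0.8]
    - [0, 0, -0.6]
    - [0, 0, 0]
  twist: [0, 0, 0, 0, -0.71]

```text
time: 28.68
tool_pos: [488.4, -353.9, 135.6]
tcp_rot: [-3.141, 0.002, 2.992]
contact_force: [0.9, -0.4, -2.4]
grip_width: 14.3
finger_force: 29.9
```

Run:
```python
from h import *
plan(here(),goal('blue',0,27.5))
```

```text
xy [516.1 294.4] twist 0.02 dx 2.8 dy 25.8
```

>>> arm_command:
  gripper: [5, 5, 5, 5, 5]
  dp:
    - [0.11, 1, 0]
    - [0.11, 1, 0]
    - [0.11, 1, 0]
    - [0.11, 1, 0]
    - [0.11, 1, 0]
  twist: [0, 0, 0, 0, 0]

```text
time: 29.3
tool_pos: [493.1, -226.4, 134.4]
tcp_rot: [3.141, -0.0, 2.991]
contact_force: [-0.6, -0.6, -2.5]
grip_width: 15.1
finger_force: 29.9
```

>>> arm_command:
  gripper: [5, 5, 5, 5, 5]
  dp:
    - [0.11, 1, 0]
    - [0.11, 1, 0]
    - [0.11, 1, 0]
    - [0.11, 1, 0]
    - [0.11, 1, 0]
  twist: [0, 0, 0, 0, 0]

```text
time: 29.92
tool_pos: [498.1, -100.9, 134.4]
tcp_rot: [3.141, -0.0, 2.991]
contact_force: [-0.3, -0.4, -2.2]
grip_width: 14.9
finger_force: 29.9
```

>>> arm_command:
  gripper: [5, 5, 5, 5, 5]
  dp:
    - [0.11, 1, 0]
    - [0.11, 1, 0]
    - [0.11, 1, 0]
    - [0.11, 1, 0]
    - [0.11, 1, 0]
  twist: [0, 0, 0, 0, 0]

```text
time: 30.55
tool_pos: [503.2, 24.8, 134.4]
tcp_rot: [3.142, -0.0, 2.991]
contact_force: [0.0, -0.4, -1.3]
grip_width: 14.5
finger_force: 29.9
```

>>> arm_command:
  gripper: [5, 5, 5, 5, 5]
  dp:
    - [0.11, 1, 0]
    - [0.11, 1, 0]
    - [0.11, 1, 0]
    - [0.11, 1, 0]
    - [0.11, 1, 0]
  twist: [0, 0, 0, 0, 0]

```text
time: 31.18
tool_pos: [508.2, 150.3, 134.4]
tcp_rot: [-3.142, -0.0, 2.991]
contact_force: [-0.7, -0.5, -1.9]
grip_width: 15.3
finger_force: 29.9
```

>>> arm_command:
  gripper: [5, 5, 5, 5, 5]
  dp:
    - [0.11, 1, 0]
    - [0.11, 1, 0]
    - [0.11, 1, 0]
    - [0.11, 1, 0]
    - [0.11, 1, 0]
  twist: [0, 0, 0, 0, 0]

```text
time: 31.8
tool_pos: [513.2, 275.9, 134.3]
tcp_rot: [-3.141, -0.0, 2.991]
contact_force: [0.4, 0.5, -2.1]
grip_width: 15.0
finger_force: 29.9
```

>>> arm_command:
  gripper: [5, 5, 5, 5, 5]
  dp:
    - [0.05, 0.8, 0]
    - [0, 0, 0]
    - [0, 0, 0]
    - [0, 0, 0]
    - [0, 0, 0]
  twist: [0, 0, 0, 0, 0]

```text
time: 32.42
tool_pos: [515.7, 294.2, 134.6]
tcp_rot: [3.142, 0.0, 2.99]
contact_force: [0.4, 0.4, -1.0]
grip_width: 14.7
finger_force: 29.9
```

Run:
```python
from h import *
o,im=snap("w10"); print(o["tool_pos"],o["tcp_rot"]); plan(here(),goal('blue',0,27.5)); pins(o,im,'blue')
```

```text
[515.66535414 294.16045378 134.5789639 ] [3.14157766e+00 8.00915562e-05 2.99026558e+00]
 xy [516.1 294.4] twist -0.0 dx -0.02 dy 0.01
[173.0, -38.0, 110.0, 0.6, -0.9]
[143.0, -38.0, 55.0, 0.6, -1.1]
[104.0, -38.0, 0.0, 0.8, -0.2]
[98.0, -38.0, -55.0, 0.7, 0.2]
[175.0, -38.0, -110.0, 0.7, 1.3]
```

View pics/w10.png

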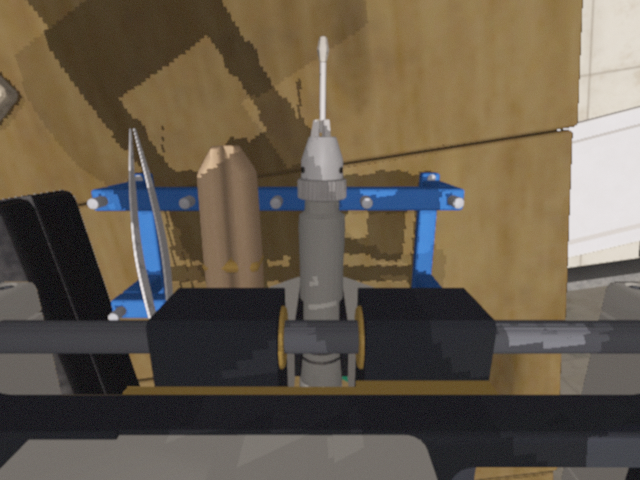

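The handpiece line (u≈321.5) is midway between pins 276 and 367. Lower and release.

>>> arm_command:
  gripper: [5, 5, 5, 5, 5]
  dp:
    - [-0.02, 0, 0.8]
    - [0, 0, 0.8]
    - [0, 0, 0.8]
    - [0, 0, 0.57]
    - [0, 0, 0]
  twist: [0, 0, 0, 0, 0]

```text
time: 33.1
tool_pos: [516.2, 294.5, 60.0]
tcp_rot: [-3.142, -0.0, 2.991]
contact_force: [0.2, -0.3, -1.8]
grip_width: 15.0
finger_force: 30.0
```

>>> arm_command:
  gripper: [5, 28, 28, 28, 28]
  dp:
    - [0, 0, 0]
    - [0, 0, 0]
    - [0, 0, 0]
    - [0, 0, 0]
    - [0, 0, 0]
  twist: [0, 0, 0, 0, 0]

```text
time: 33.72
tool_pos: [516.1, 294.7, 60.4]
tcp_rot: [3.141, 0.0, 2.991]
contact_force: [0.8, 0.5, 0.5]
grip_width: 28.2
finger_force: 0.0
```

>>> arm_command:
  gripper: [28, 28, 28, 34, 34]
  dp:
    - [0, 0, -0.6]
    - [0, 0, -1]
    - [0, 0, -1]
    - [0, 0, -1]
    - [0, 0, -0.8]
  twist: [0, 0, 0, 0, 0.6]

```text
time: 34.35
tool_pos: [516.4, 294.8, 172.6]
tcp_rot: [3.14, 0.002, 2.938]
contact_force: [-0.2, 0.0, -0.7]
grip_width: 33.9
finger_force: 0.0
```

Run:
```python
from h import *
print(here()); plan(here(),goal('black',-1.5,-84))
```

```text
(array([516.35174639, 294.83251845]), np.float64(2.9376736133939034))
 xy [ 470.2 -406.1] twist -0.01 dx -3.84 dy -27.83
```

>>> arm_command:
  gripper: [34, 34, 34, 34, 34]
  dp:
    - [-0.14, -1, 0]
    - [-0.14, -1, 0]
    - [-0.14, -1, 0]
    - [-0.14, -1, 0]
    - [-0.14, -1, 0]
  twist: [0, 0, 0, 0, 0]

```text
time: 34.98
tool_pos: [508.1, 168.0, 171.4]
tcp_rot: [3.141, 0.001, 2.939]
contact_force: [0.2, 0.6, -0.3]
grip_width: 34.0
finger_force: 0.0
```

>>> arm_command:
  gripper: [34, 34, 34, 34, 34]
  dp:
    - [-0.14, -1, 0]
    - [-0.14, -1, 0]
    - [-0.14, -1, 0]
    - [-0.14, -1, 0]
    - [-0.14, -1, 0]
  twist: [0, 0, 0, 0, 0]

```text
time: 35.6
tool_pos: [500.1, 41.9, 171.4]
tcp_rot: [3.141, 0.002, 2.939]
contact_force: [-0.3, 0.4, 0.4]
grip_width: 34.1
finger_force: 0.0
```

>>> arm_command:
  gripper: [34, 34, 34, 34, 34]
  dp:
    - [-0.14, -1, 0]
    - [-0.14, -1, 0]
    - [-0.14, -1, 0]
    - [-0.14, -1, 0]
    - [-0.14, -1, 0]
  twist: [0, 0, 0, 0, 0]

```text
time: 36.22
tool_pos: [492.0, -84.1, 171.4]
tcp_rot: [-3.142, 0.002, 2.939]
contact_force: [0.1, 0.1, 0.1]
grip_width: 34.0
finger_force: 0.0
```

>>> arm_command:
  gripper: [34, 34, 34, 34, 34]
  dp:
    - [-0.14, -1, 0]
    - [-0.14, -1, 0]
    - [-0.14, -1, 0]
    - [-0.14, -1, 0]
    - [-0.14, -1, 0]
  twist: [0, 0, 0, 0, 0]

```text
time: 36.85
tool_pos: [483.9, -210.1, 171.4]
tcp_rot: [-3.141, 0.001, 2.939]
contact_force: [-0.1, -0.5, -0.6]
grip_width: 34.2
finger_force: 0.0
```

>>> arm_command:
  gripper: [34, 34, 34, 34, 34]
  dp:
    - [-0.14, -1, 0]
    - [-0.14, -1, 0]
    - [-0.14, -1, 0]
    - [-0.14, -1, 0]
    - [-0.14, -0.8, 0]
  twist: [0, 0, 0, 0, 0]

```text
time: 37.48
tool_pos: [476.8, -331.6, 170.8]
tcp_rot: [-3.141, 0.001, 2.938]
contact_force: [-0.1, 0.4, 0.3]
grip_width: 33.9
finger_force: 0.0
```

>>> arm_command:
  gripper: [34, 34, 34, 34, 34]
  dp:
    - [-0.14, -0.6, 0.3]
    - [-0.14, -0.6, 0.5]
    - [-0.06, -0.6, 0.5]
    - [0, -0.6, 0.4]
    - [0, -0.6, 0]
  twist: [0, 0, 0, 0, 0]

```text
time: 38.1
tool_pos: [469.4, -405.8, 126.3]
tcp_rot: [3.14, -0.002, 2.939]
contact_force: [0.3, -0.3, 0.5]
grip_width: 34.0
finger_force: 0.0
```

Run:
```python
from h import *
o,im=snap("w11"); print(o["tool_pos"],o["contact_force"]); plan(here(),goal('black',-1.5,-84)); pins(o,im,'black')
```

```text
[ 469.37697645 -405.810415    126.31877797] [ 0.28439847 -0.29656238  0.4658333 ]
 xy [ 470.2 -406.1] twist -0.01 dx -0.02 dy 0.09
[24.0, -38.0, 0.0, -0.9, -5.8]
```

View pics/w11.png

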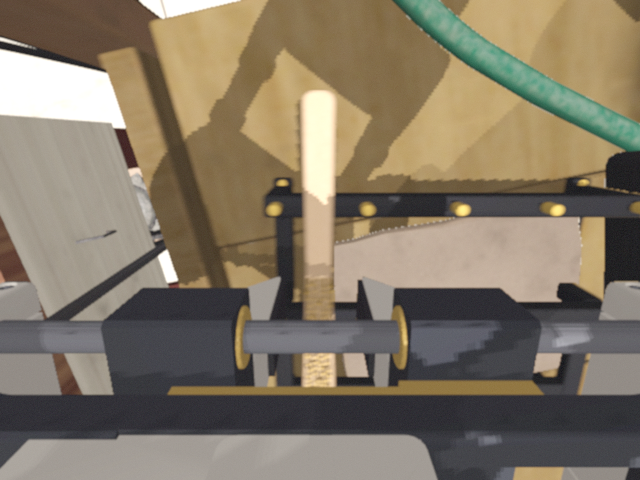

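The brush (u≈319) lies between the fingers with room on both sides. Grip it.

>>> arm_command:
  gripper: [34, 34, 34, 34, 34]
  dp:
    - [-0.02, 0, 0.8]
    - [0, 0, 0.8]
    - [0, 0, 0.8]
    - [0, 0, 0.47]
    - [0, 0, 0]
  twist: [0, 0, 0, 0, 0]

```text
time: 38.78
tool_pos: [470.4, -405.3, 55.5]
tcp_rot: [3.141, -0.001, 2.939]
contact_force: [0.8, -0.5, -0.4]
grip_width: 34.0
finger_force: 0.0
```

>>> arm_command:
  gripper: [10, 10, 10, 10, 10]
  dp:
    - [0, 0, 0]
    - [0, 0, 0]
    - [0, 0, 0]
    - [0, 0, 0]
    - [0, 0, 0]
  twist: [0, 0, 0, 0, 0]

```text
time: 39.4
tool_pos: [471.0, -405.9, 56.9]
tcp_rot: [-3.141, 0.001, 2.939]
contact_force: [0.0, 1.3, 6.4]
grip_width: 21.3
finger_force: 30.0
```

>>> arm_command:
  gripper: [10, 10, 10, 10, 10]
  dp:
    - [0, 0, -0.8]
    - [0, 0, -0.8]
    - [0, 0, -0.8]
    - [0, 0, -0.6]
    - [0, 0, 0]
  twist: [0, 0, 0, 0, -0.6]

```text
time: 40.02
tool_pos: [470.9, -405.9, 132.2]
tcp_rot: [-3.14, 0.002, 2.992]
contact_force: [0.1, -0.1, -1.4]
grip_width: 20.6
finger_force: 30.0
```

Run:
```python
from h import *
plan(here(),goal('blue',0,82.5))
```

```text
xy [524.4 348.8] twist 0.02 dx 2.42 dy 30.16
```

>>> arm_command:
  gripper: [10, 10, 10, 10, 10]
  dp:
    - [0.08, 1, 0]
    - [0.08, 1, 0]
    - [0.08, 1, 0]
    - [0.08, 1, 0]
    - [0.08, 1, 0]
  twist: [0, 0, 0, 0, 0]

```text
time: 40.65
tool_pos: [479.4, -279.1, 130.9]
tcp_rot: [3.141, -0.0, 2.991]
contact_force: [-0.2, -1.1, -0.7]
grip_width: 21.4
finger_force: 30.0
```

>>> arm_command:
  gripper: [10, 10, 10, 10, 10]
  dp:
    - [0.08, 1, 0]
    - [0.08, 1, 0]
    - [0.08, 1, 0]
    - [0.08, 1, 0]
    - [0.08, 1, 0]
  twist: [0, 0, 0, 0, 0]

```text
time: 41.28
tool_pos: [488.2, -153.8, 131.0]
tcp_rot: [3.141, 0.0, 2.991]
contact_force: [-0.2, 0.2, -0.6]
grip_width: 21.0
finger_force: 30.0
```

>>> arm_command:
  gripper: [10, 10, 10, 10, 10]
  dp:
    - [0.08, 1, 0]
    - [0.08, 1, 0]
    - [0.08, 1, 0]
    - [0.08, 1, 0]
    - [0.08, 1, 0]
  twist: [0, 0, 0, 0, 0]

```text
time: 41.9
tool_pos: [496.9, -28.8, 131.0]
tcp_rot: [3.142, 0.0, 2.991]
contact_force: [-0.2, -0.2, -0.1]
grip_width: 21.1
finger_force: 30.0
```

>>> arm_command:
  gripper: [10, 10, 10, 10, 10]
  dp:
    - [0.08, 1, 0]
    - [0.08, 1, 0]
    - [0.08, 1, 0]
    - [0.08, 1, 0]
    - [0.08, 1, 0]
  twist: [0, 0, 0, 0, 0]

```text
time: 42.52
tool_pos: [505.5, 96.3, 131.0]
tcp_rot: [3.141, 0.0, 2.991]
contact_force: [0.9, 0.1, -1.1]
grip_width: 21.7
finger_force: 30.0
```

>>> arm_command:
  gripper: [10, 10, 10, 10, 10]
  dp:
    - [0.08, 1, 0]
    - [0.08, 1, 0]
    - [0.08, 1, 0]
    - [0.08, 1, 0]
    - [0.08, 1, 0]
  twist: [0, 0, 0, 0, 0]

```text
time: 43.15
tool_pos: [514.3, 221.3, 131.0]
tcp_rot: [3.142, -0.0, 2.991]
contact_force: [-0.2, 0.9, -0.4]
grip_width: 21.2
finger_force: 30.0
```

>>> arm_command:
  gripper: [10, 10, 10, 10, 10]
  dp:
    - [0.08, 1, 0]
    - [0.08, 1, 0]
    - [0.08, 1, 0]
    - [0.08, 1, 0]
    - [0.08, 1, 0]
  twist: [0, 0, 0, 0, 0]

```text
time: 43.78
tool_pos: [523.0, 346.3, 130.9]
tcp_rot: [-3.142, -0.0, 2.991]
contact_force: [-0.3, 0.1, -0.8]
grip_width: 21.2
finger_force: 30.0
```

>>> arm_command:
  gripper: [10, 10, 10, 10, 10]
  dp:
    - [0, 0.16, 0]
    - [0, 0, 0]
    - [0, 0, 0]
    - [0, 0, 0]
    - [0, 0, 0]
  twist: [0, 0, 0, 0, 0]

```text
time: 44.4
tool_pos: [524.4, 348.5, 131.1]
tcp_rot: [3.141, 0.0, 2.99]
contact_force: [-0.0, 0.3, -1.2]
grip_width: 21.4
finger_force: 30.0
```

Run:
```python
from h import *
o,im=snap("w12"); print(o["tool_pos"],o["tcp_rot"]); plan(here(),goal('blue',0,82.5)); pins(o,im,'blue')
```

```text
[524.38843522 348.47788526 131.10266771] [3.14148986e+00 8.35695503e-05 2.99038284e+00]
 xy [524.4 348.8] twist 0.0 dx -0.0 dy 0.01
[116.0, -38.0, 110.0, 0.4, -0.6]
[94.0, -38.0, 55.0, 0.7, -0.4]
[93.0, -38.0, 0.0, 0.7, -0.0]
[117.0, -38.0, -55.0, 0.9, 0.8]
```

View pics/w12.png

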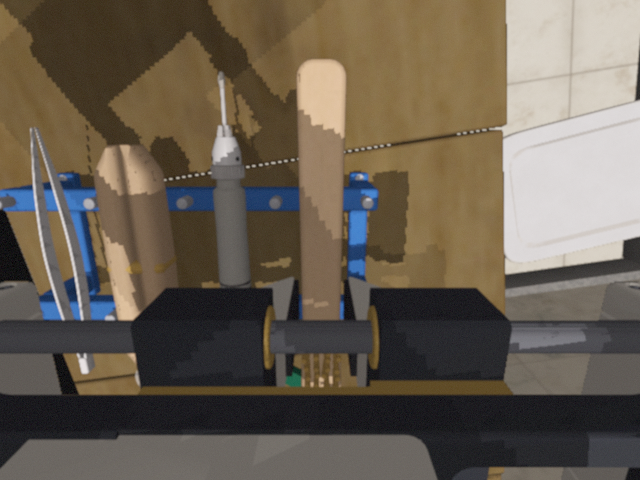

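The brush (u≈321.5) is midway between pins 276 and 368. That puts me at 16 viewed pictures, over the limit of 14, so any further checks will be numeric only. Lower, release and retreat.

>>> arm_command:
  gripper: [10, 10, 10, 10, 10]
  dp:
    - [0, 0, 0.8]
    - [0, 0, 0.8]
    - [0, 0, 0.8]
    - [0, 0, 0.55]
    - [0, 0, 0]
  twist: [0, 0, 0, 0, 0]

```text
time: 45.08
tool_pos: [524.3, 348.9, 56.9]
tcp_rot: [-3.142, -0.0, 2.991]
contact_force: [-0.3, -0.6, 0.0]
grip_width: 21.3
finger_force: 30.0
```

>>> arm_command:
  gripper: [10, 33, 33, 33, 33]
  dp:
    - [0, 0, 0]
    - [0, 0, 0]
    - [0, 0, 0]
    - [0, 0, 0]
    - [0, 0, 0]
  twist: [0, 0, 0, 0, 0]

```text
time: 45.7
tool_pos: [524.3, 349.0, 57.3]
tcp_rot: [3.141, 0.0, 2.991]
contact_force: [0.5, -0.5, 0.0]
grip_width: 33.2
finger_force: 0.0
```

>>> arm_command:
  gripper: [33, 33, 33, 33, 33]
  dp:
    - [0, 0, -0.6]
    - [0, 0, -1]
    - [0, 0, -1]
    - [0, 0, -1]
    - [0, 0, -1]
  twist: [0, 0, 0, 0, 0]

```text
time: 46.32
tool_pos: [524.3, 349.0, 174.4]
tcp_rot: [3.141, 0.001, 2.991]
contact_force: [0.6, -0.8, 0.7]
grip_width: 32.8
finger_force: 0.0
```

>>> arm_command:
  gripper: [33, 33, 33, 33, 33]
  dp:
    - [0.5, -0.8, -1]
    - [0.5, -0.8, -1]
    - [0.5, -0.8, -1]
    - [0.5, -0.8, 0]
    - [0, 0, 0]
  twist: [0, 0, 0, 0, 0]

```text
time: 46.95
tool_pos: [462.4, 276.8, 248.9]
tcp_rot: [3.14, 0.002, 2.99]
contact_force: [-0.0, -0.2, -0.6]
grip_width: 33.2
finger_force: 0.0
```

Run:
```python
from h import *
o,im=snap("w13"); print(o["tool_pos"],o["contact_force"]); C=cam("wrist",o)
x,y,a=REST['blue']; R=np.array([[np.cos(a),-np.sin(a)],[np.sin(a),np.cos(a)]])
pins(o,im,'blue')
# rectify to rest frame at z=66, 2px/mm-> list, along scan lines, non-bench segments
hsv=cv2.cvtColor(im,cv2.COLOR_BGR2HSV)
for lx in (-60,-48,-25,-15,0,10):
    l=np.array([(lx,v) for v in np.arange(-112,113,1.0)]); P=np.c_[np.array([x,y])+l@R.T,np.full(len(l),68.)]
    uv=proj(C,P); I=cv2.remap(im,uv[:,0].astype(np.float32)[None],uv[:,1].astype(np.float32)[None],1)[0].astype(int)
    b=(I[:,0]/I.sum(1).clip(1)); gray=I.sum(1)/3
    # bench wood is darker / browner: edges by gradient
    g=np.abs(np.gradient(cv2.GaussianBlur(I.astype(np.float32)[None],(3,1),0)[0],axis=0)).sum(1)
    pk=[int(l[i,1]) for i in range(1,len(g)-1) if g[i]>45 and g[i]>=g[i-1] and g[i]>g[i+1]]
    print(lx,uv[0,1].round(),pk)
```

```text
[462.37670392 276.77055056 248.92461853] [-0.04754458 -0.23540585 -0.6180764 ]
[108.0, -38.0, 110.0, 0.3, -1.2]
[68.0, -38.0, 55.0, 0.5, -1.5]
[72.0, -38.0, 0.0, 1.6, -1.6]
[45.0, -38.0, -55.0, 1.6, 0.2]
[65.0, -38.0, -110.0, 1.1, 0.4]
-60 209.0 [-80, -77, 22, 35, 75, 91, 99]
-48 222.0 [-89, -86, -79, -75, 22, 34, 75, 92]
-25 245.0 [-99, -89, -30, -24, 19, 75, 91, 100]
-15 255.0 [-99, -92, -89, -44, -30, -26, 20, 75, 91, 100]
0 269.0 [-99, -92, -89, -75, -72, -44, -30, 19, 75, 91, 100]
10 279.0 [-92, -88, -75, -72, -30, -11, 19, 37, 41, 74, 91, 100]
```

Run:
```python
from h import *
w=np.load("w13.npy"); x,y,a=REST['blue']; R=np.array([[np.cos(a),-np.sin(a)],[np.sin(a),np.cos(a)]])
t=capture("top")[:,:,::-1].copy(); cv2.imwrite("pics/top1.png",t)
for n,im,C,z in (("wrist",cv2.imread("pics/w13.png"),cam("wrist",dict(tool_pos=w[:3],tcp_rot=w[3:])),65),("top",t,cam("top"),65)):
    for lx in range(-84,85,8):
        l=np.array([(lx,v) for v in np.arange(-108,-56,.5)]); P=np.c_[np.array([x,y])+l@R.T,np.full(len(l),float(z))]
        uv=proj(C,P).astype(np.float32); I=cv2.remap(im,uv[:,0][None],uv[:,1][None],1)[0]
        hsv=cv2.cvtColor(I[None],cv2.COLOR_BGR2HSV)[0].astype(int); m=(hsv[:,1]<80)&(hsv[:,2]>75)
        if m.sum()>0: print(n,lx,int(uv[:,1].max()),"y",l[m,1].min(),l[m,1].max(),"mid",(l[m,1].min()+l[m,1].max())/2)
```

```text
wrist -76 191 y -86.0 -80.5 mid -83.25
wrist -68 200 y -87.5 -79.0 mid -83.25
wrist -60 208 y -88.5 -77.5 mid -83.0
wrist -52 216 y -89.5 -76.0 mid -82.75
wrist -44 225 y -90.0 -75.5 mid -82.75
wrist -36 233 y -108.0 -56.5 mid -82.25
wrist -28 241 y -101.0 -73.5 mid -87.25
wrist -20 249 y -101.5 -73.0 mid -87.25
wrist -12 256 y -101.0 -72.0 mid -86.5
wrist -4 264 y -101.0 -71.5 mid -86.25
wrist 4 272 y -101.5 -71.5 mid -86.5
wrist 12 279 y -92.5 -71.5 mid -82.0
wrist 20 287 y -107.5 -56.5 mid -82.0
wrist 28 294 y -68.5 -56.5 mid -62.5
wrist 36 301 y -68.5 -56.5 mid -62.5
wrist 44 308 y -69.0 -56.5 mid -62.75
wrist 52 315 y -68.0 -56.5 mid -62.25
wrist 76 336 y -77.5 -56.5 mid -67.0
wrist 84 343 y -76.0 -56.5 mid -66.25
top -76 312 y -87.0 -83.5 mid -85.25
top -68 308 y -89.5 -82.5 mid -86.0
top -44 299 y -90.5 -87.0 mid -88.75
top -36 295 y -108.0 -56.5 mid -82.25
top -28 292 y -91.0 -75.5 mid -83.25
top -20 289 y -93.0 -74.5 mid -83.75
top -12 286 y -91.5 -72.5 mid -82.0
top -4 283 y -93.0 -71.5 mid -82.25
top 4 279 y -92.5 -72.0 mid -82.25
top 12 276 y -92.0 -71.0 mid -81.5
top 20 273 y -92.5 -72.5 mid -82.5
top 28 270 y -91.5 -72.0 mid -81.75
top 36 267 y -89.5 -73.5 mid -81.5
top 44 263 y -88.5 -86.0 mid -87.25
top 52 260 y -88.0 -73.0 mid -80.5
top 60 257 y -86.5 -74.5 mid -80.5
top 68 254 y -85.0 -76.0 mid -80.5
top 76 251 y -84.5 -76.5 mid -80.5
```

All four tools check out: centred to about 1 mm and straight to about 1–2°. Nothing is touching. Handing in.

```bash
python3 -c "
from plant import *
print(close_job())"
```

```text
the job is handed in; nothing more can be done
None
```

All four tools now lie on the blue rest in reverse order (left to right: brush, handpiece, clamp, tweezers), released, within about 1 mm of centre between their pins, and the job was handed in at about 47 s; I viewed 16 pictures against the limit of 14.

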